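# Hang the toiletry caddy on the spring-balanced swing arm

## Robot

A 6-joint arm with a two-finger parallel gripper is mounted at the origin on the work surface. World frame = base frame: x ahead of the robot, y to its left, z up, the work surface at z = 0. Lengths are in m, angles in rad, forces in N, time in s.
With the tool pointing down it reaches from about 0.25 to 0.725 m from the base axis. Payload 4 kg.
Tool frame: the origin (TCP) lies on the centre line of the jaws, within the pads' length; the fingertips stand 25 mm ahead of it and the grasp point (between the pads) lies 6 mm ahead of it; z points along the fingers, x is the direction in which the jaws open and shut, and the axes are right-handed (so a half turn about z gives the same grasp; the last joint's range is limited). The gripper opens to 85 mm and grips with 20 to 120 N. Pads are 22 mm wide; open, the fingers measure 114 mm over their backs; the gripper's body (76 mm by 85 mm) begins 54 mm behind the grasp point. The pads swing forward as they close: fully open they stand 13 mm farther back than shut.
Start: joints at [1.137, 0.241, 0.005, 1.335, 0, 1.571], TCP at [0.21, 0.454, 0.256] pointing down, gripper open.
Joint ranges: [-2.72, 2.72], [-1.05, 1.87], [-1.09, 1.28], [-1.99, 2.15], [-1.42, 1.44], [-3.14, 3.14]. Speed limits (rad/s): [2.79, 2.79, 3.14, 3.14, 3.14, 3.14].

## Interface

Orientations are given as a unit quaternion [x, y, z, w].
In Python, from workcell import bot, imaging, order gives the robot as it stands.
- The arm moves only by the tool carry_out, never from a script. Its argument "moves" is a list of rows, each a list of 5 numbers: the shift along the tool's x, y, z scaled (see below), then the turn about the tool's z scaled (see below), then the opening, from -1 (shut) to 1 (fully open). In form: [[tx, ty, tz, roll, hand], ...]. A call has 1 to 20 rows; each row is the pose to reach, as a shift and turn from the pose commanded when the call began, along the tool's axes at that moment; what a row does not reach only later rows make up. The controller multiplies each number of a shift by 0.1 m and each number of a turn by 90 degrees. A row lasts 1/10 s, in which the tool goes at most 50 mm and 8.59 degrees, less where a joint would pass 70% of its speed; a pose out of reach is approached as far as the arm can. A call with a number of a shift or a turn outside -1 to 1 is refused whole. A call with a gripper value outside its range is refused whole. The fingers move at their own pace and stop on an object; the grip force is fixed at half the most. Time passes only in rows, so rows that repeat a pose let the fingers close. It gives the time, the measured TCP pose, the force and the opening at its end, in the units of the state.
- bot.get_obs(): the state, without advancing time (a new reading comes with each control period).
- imaging.camera(name): name is "scene" or "top" or "wrist"; returns the picture (400x640x3 uint8, red, green, blue); there is no depth.
- imaging.camera_model(name): a dict with "fovy" (degrees; the focal length in pixels is half the picture's height over the tangent of half this angle, whatever the lens; pixels are square), "cx", "cy" (the principal point, pixels), "dist" ([k1, k2, p1, p2, k3] as OpenCV has them; the pictures are not rectified), "eye" and "rotation" of the camera in the world. Camera axes: x right, y up, looking along -z (the intrinsics and any distortion apply to the point x, -y, -z); pixel columns grow to the right and rows downward; lengths in m; the calibration is good to about 2 mm. A picture is of the moment at which its call begins: read the wrist's pose just before it. camera_model takes no time and is no camera call; for the wrist camera it gives the pose at the moment of the call.
- order.job_done(): hands the job in, once; it reports no verdict.
The state is a dict: "clock": time; "joint_pos": joint angles; "joint_vel": joint speeds; "tau": joint torques, N m; "eef_pos": TCP position; "tool_rot": TCP orientation; "ft_force": force on the tool from outside, world axes, zero at the start; "ft_torque": the same for the moment, N m; "grip_width": finger opening in m.
Only numpy, scipy, OpenCV 4.12 (cv2) and the standard library are available. Lean on these libraries where they do the work, as an engineer would, in place of code of your own. Each camera call takes 0.05 s, during which the arm holds its last target.

## Task

Pick up the white toiletry caddy by its handle, with the pill organizer staying in it, and hang its crossbar in the two hooks of the spring-balanced swing arm without knocking the arm about. Ease it down gently and slowly with the arm as the spring takes up the weight, and let go only once the arm is carrying the whole load and has settled, so that it neither drops nor springs up when you release it. Leave everything else on the shelf where it stands.

Things in the scene. Friction and masses are not known exactly. Their poses are not given: they have to be found in the camera images.
- caddy_grip (a point): Middle of the caddy's handle, 125 mm above the caddy's underside: a round chrome crossbar, 10 mm thick and 154 mm long, along this point's y; here a wooden sleeve (16 x 16 mm in section, 42 mm long in y) is the place to grip, fingers closing along x. z up. The inside of the tray is open below it.
- caddy: Toiletry caddy, the load: open white sheet-steel tray 100 mm (x) by 160 mm (y), 45 mm high, with an upright strap 22 mm wide at the middle of each short end (y = +/-78 mm, top at 132 mm) holding the crossbar. Origin at the centre of its underside, z up. Total weight unknown, anything from 0.25 to 0.95 kg. Starts upright on the shelf, left or right of the arm.
- pill_box (a point): Centre of the pink pill organizer, a loose box 104 x 56 x 23 mm with eight small lids, lying flat in the caddy's tray; it stays in there.
- hook_seat (a point): Where the middle of the crossbar belongs: midway between the arm's two hooks, at the height of the crossbar's centre when it lies in both. z up, y along the seated crossbar, x along the arm towards its column; -x is the open outer side. The yoke that carries the hooks always stays level. Empty: about 0.31 m above the shelf.
- hook_tip (a point): Top of the upturned tip of the hook at +y: 20 mm out (-x) from hook_seat, 45 mm to +y, 19 mm higher. The other tip is at y = -45 mm. Each hook is a 7 mm chrome rod: from a cross rod 81 mm behind the seat (+x) it runs out 5.5 mm above hook_seat's height, dips into a seat 16 mm long, 5 mm below hook_seat, and turns up. Between the hooks 83 mm are free.
- jar: Bystander: empty frosted glass jar with hinged lid and wire clasp, 88 mm across, 127 mm high; origin at the underside.
- nail_file: Bystander: chrome nail file, 135 mm long, lying flat under the arm.
- hair_clip: Bystander: black plastic hair clip, 78 x 30 x 36 mm; origin at the underside.
- brush_holder: Bystander: silicone makeup brush holder with brushes, 84 mm across, 166 mm high; origin at the underside. It stands on the side where the caddy is not.
- soap_pump: Bystander: white soap dispenser with chrome pump, 68 mm across, 155 mm high; origin at the underside.
- tumbler: Bystander: blue ceramic tumbler, 72 mm across, 95 mm high; origin at the underside.
- yoke: Yoke at the arm's end, carries the hooks; origin 95 mm behind hook_seat (+x), 10 mm higher. Two parallel bars 280 mm between pins, sloping up 0.35 rad when empty (on the upper stop): at slope a the seat is 280*(sin 0.35 - sin a) mm lower, 280*(cos a - cos 0.35) mm farther out. Sinks from about 1.5 N on, 20 mm per newton; lightly damped: load not yet carried jumps at release.
- hook_back (a point): Middle of the rod across the back of the two hooks, 81 mm behind hook_seat (+x), 5.5 mm higher. The spring-balanced swing arm comes here from its column, fixed on a round white foot 156 mm across at the back of the shelf, about 390 mm behind hook_seat; it swivels lightly about the column, with a little friction. With this caddy the hooks come to rest 10 to 150 mm lower than empty, by weight.
There are look-alikes about, which are no part of the job. Of the things that look like the part that bears pill_box, the smallest one is meant.

How it is judged:
On the way, in this order (a step that is already met when the one before it is completed fails the run):
1. the caddy is lifted clear of the shelf by its handle (height (world z) of caddy above 0.06 m and contact force between the fingers and caddy above 0.5 N), for 0.2 s.
2. the crossbar lies in both hooks, the arm has sunk under it and stands still while the handle is still held (distance between caddy_grip and hook_seat below 0.012 m and contact force between caddy and yoke above 1.5 N and contact force between the fingers and caddy above 0.5 N and height (world z) of hook_seat below 0.302 m and linear speed of yoke below 0.015 m/s), for 0.2 s.
At the end, for the whole second after the job is handed in: The caddy hangs clear of the shelf, crossbar in both hooks (middle within 12 mm of the hook seat, aligned within 0.1 rad), upright within 0.2 rad; the arm has sunk at least 7 mm; arm and caddy at rest (30 and 50 mm/s); pill organizer lying in the tray (distance between caddy_grip and hook_seat below 0.012 m and angle between the y axis of caddy_grip and the y axis of hook_seat, either way round below 0.1 rad and angle between caddy's own z axis and vertical below 0.2 rad and height (world z) of caddy above 0.015 m and linear speed of caddy below 0.05 m/s and horizontal distance between pill_box and caddy below 0.06 m and z of pill_box in the frame of caddy below 0.035 m and height (world z) of hook_seat below 0.302 m and linear speed of yoke below 0.03 m/s); the robot touches nothing.
It fails at once if the arm drops, springs up or is swung about: its yoke moves faster than 0.10 m/s (linear speed of yoke above 0.1 m/s).
It fails at once if the caddy is forced against the swing arm with more than 20 N (contact force between caddy and yoke above 20 N).
It fails at once if the robot pushes the swing arm with more than 15 N (contact force between any of the fingers, the arm and yoke above 15 N).
It fails at once if the caddy is tipped more than 0.5 rad (angle between caddy's own z axis and vertical above 0.5 rad).
It fails at once if another thing on the shelf is moved by more than 20 mm (distance of any of jar, nail_file, hair_clip, brush_holder, soap_pump, tumbler from where it was at the start of the episode above 0.02 m).
It also fails if it takes over 72 s, if anything falls off the work surface, if the arm or the gripper's body presses on something with over 40 N, if the wrist force passes 120 N, or if a joint passes its speed limit or range.

## Working session

There is one attempt and no reset: what is moved stays moved. The work goes in short steps, Python scripts to look and compute and a tool call to move; the robot and the scene stay as the last step left them, time stands still between calls to the robot, and variables do not carry over. Pictures are saved under pics/ and viewed, and the job is handed in when it is done.

Besides the shell and the picture viewer there is one more tool, called after "Emit:" as name(argument=value, ...) on one line, values as JSON. carry_out: Moves the arm, as the interface text tells. Its arguments: {"type":"object","properties":{"moves":{"type":"array","items":{"type":"array","items":{"type":"number","minimum":-1,"maximum":1}}}},"required":["moves"]}

```bash
mkdir -p pics; ls; python3 - <<'E'
from workcell import bot, imaging
import cv2
o=bot.get_obs(); print({k:(v if not hasattr(v,'tolist') else v.tolist()) for k,v in o.items()})
for n in ["scene","top","wrist"]:
    print(n, imaging.camera_model(n))
    cv2.imwrite(f"pics/a_{n}.png", imaging.camera(n)[:,:,::-1])
E
```

```text
pics
{'clock': 0.0, 'joint_pos': [1.1369791603852732, 0.24138253842558854, 0.003762471181549832, 1.3351983905762244, 3.0943092005526026e-05, 1.5707888740072362], 'joint_vel': [0.0015177607051035814, -0.0008937396282229546, -0.0007469243219788846, 0.000924659637544748, -0.00023182682712501786, 0.00013331339167545772], 'tau': [0.001525817860965617, -37.23150014877319, 25.240952968597412, 0.016939822817221284, 0.0001173259761344525, -3.906271359710445e-06], 'eef_pos': [0.20992457891537544, 0.45317742619948864, 0.2554426964937785], 'tool_rot': [0.8427126568856061, 0.5383626616253322, -0.0008603712486954854, 0.000531275639633381], 'ft_force': [-0.8897433197564752, -0.25519038885081863, 0.6180410175645517], 'ft_torque': [-0.0061043109518591045, 0.030682199208839182, -0.019975701949697472], 'grip_width': 0.08522605493231417}
scene {'fovy': 47.665642002034716, 'cx': 314.85938650013685, 'cy': 200.336439418814, 'dist': array([-0.10066083,  0.        ,  0.        ,  0.        ,  0.        ]), 'eye': array([ 1.42487743, -0.92553116,  1.27194625]), 'rotation': array([0.40361792, 0.15880119, 0.3063524 , 0.84736236])}
top {'fovy': 47.52024122872476, 'cx': 319.54091014774565, 'cy': 197.14053892127424, 'dist': array([-0.12724154,  0.        ,  0.        ,  0.        ,  0.        ]), 'eye': array([0.3643003 , 0.08970227, 1.48799626]), 'rotation': array([-0.05521768,  0.04956308,  0.7159799 , -0.69416661])}
wrist {'fovy': 64.6509038726113, 'cx': 321.3773371714304, 'cy': 197.65695914080842, 'dist': array([-0.04542231,  0.        ,  0.        ,  0.        ,  0.        ]), 'eye': array([0.15083375, 0.48198522, 0.37221155]), 'rotation': array([-0.11200552, -0.07056044,  0.53460662,  0.83466864])}
```

View pics/a_scene.png

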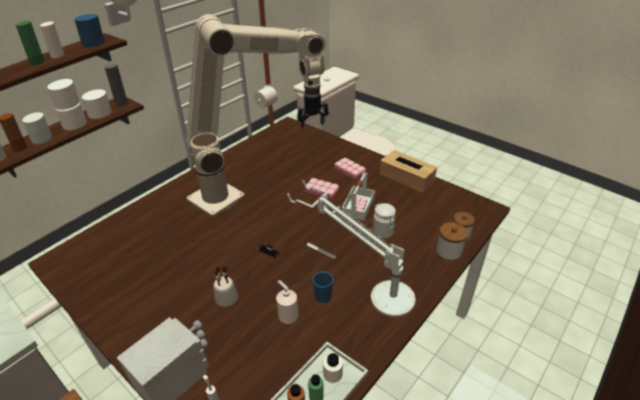

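View pics/a_top.png

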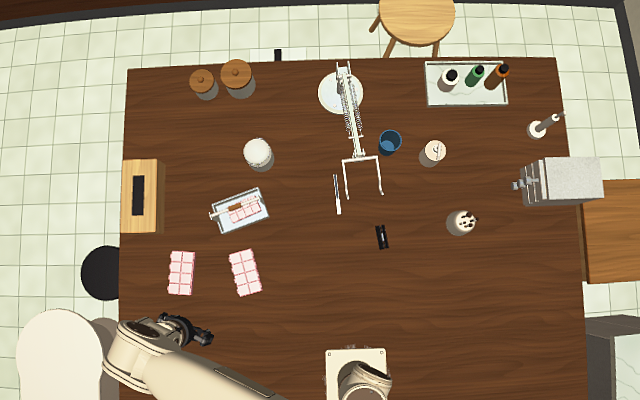

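View pics/a_wrist.png

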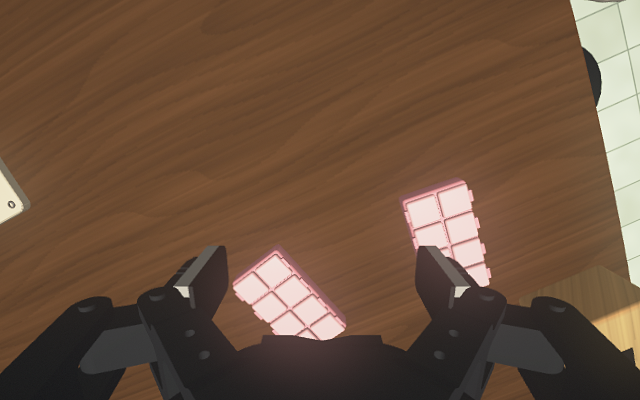

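```bash
cat > h.py <<'E'
import numpy as np, cv2
from workcell import bot, imaging
from scipy.spatial.transform import Rotation as R
def cam(n):
    m=imaging.camera_model(n); f=200/np.tan(np.radians(m['fovy'])/2)
    K=np.array([[f,0,m['cx']],[0,f,m['cy']],[0,0,1]]); return K,np.array(m['dist']),np.array(m['eye']),R.from_quat(m['rotation']).as_matrix()
def ray(c,px):
    K,d,e,r=c; u=cv2.undistortPoints(np.array([[px]],float),K,d)[0,0]
    v=r@np.array([u[0],-u[1],-1]); return e,v/np.linalg.norm(v)
def plane(c,px,z):
    e,v=ray(c,px); return e+v*(z-e[2])/v[2]
def tri(obs):
    A=0;b=0
    for c,px in obs:
        e,v=ray(c,px); P=np.eye(3)-np.outer(v,v); A=A+P; b=b+P@e
    X=np.linalg.solve(A,b)
    res=[np.linalg.norm((np.eye(3)-np.outer(v,v))@(X-e)) for e,v in [ray(c,px) for c,px in obs]]
    return X,res
def proj(c,X):
    K,d,e,r=c; p=r.T@(np.array(X)-e); return cv2.projectPoints(np.array([[p[0],-p[1],-p[2]]]),np.zeros(3),np.zeros(3),K,d)[0][0,0]
def crop(im,x,y,w,h,s,fn):
    c=cv2.resize(im[y:y+h,x:x+w,::-1],None,fx=s,fy=s,interpolation=cv2.INTER_CUBIC); cv2.imwrite(fn,c)
E
python3 - <<'E'
import cv2
t=cv2.imread('pics/a_top.png'); s=cv2.imread('pics/a_scene.png')
from h import crop
crop(t[:,:,::-1],200,140,200,100,4,'pics/b1.png')
crop(s[:,:,::-1],280,160,130,120,5,'pics/b2.png')
E
```

```text
(no output)
```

View pics/b1.png

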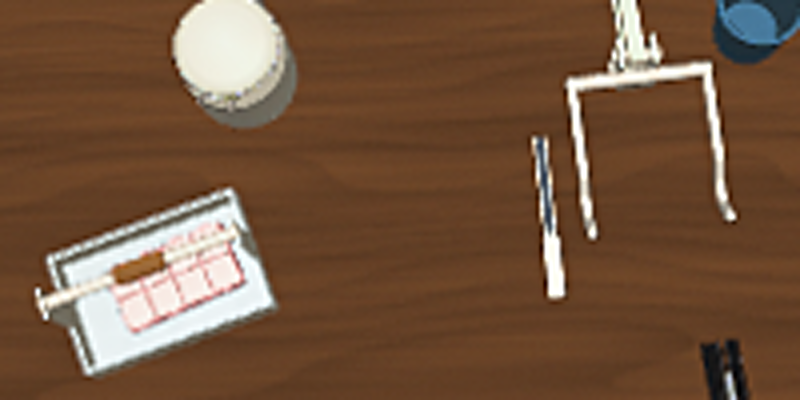

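View pics/b2.png

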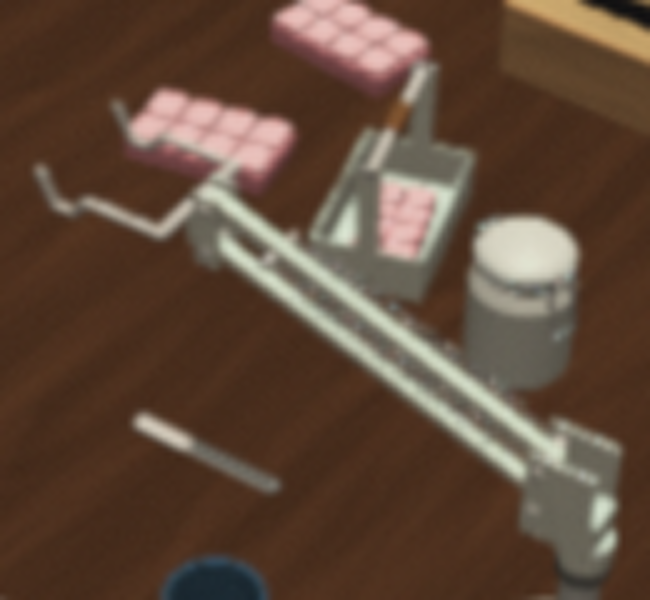

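```bash
python3 - <<'E'
from h import *
np.set_printoptions(precision=4,suppress=True)
T=cam('top');S=cam('scene')
def t(x,y): return (x/4+200-.375,y/4+140-.375)
def s(x,y): return (x/5+280-.4,y/5+160-.4)
P={}
for k,a,b in [('tip+',t(592,236),s(117,103)),('tip-',t(731,217),s(41,168)),('bk+',t(571,80),s(238,162)),('bk-',t(710,66),s(160,235)),
 ('sleeve',t(139,266),s(398,113)),('bar+',t(42,300),s(425,72)),('bar-',t(238,232),s(374,172))]:
    X,r=tri([(T,a),(S,b)]); P[k]=X; print(k,X,np.round(r,4))
    
print('tip dist',np.linalg.norm(P['tip+']-P['tip-']),'bar',np.linalg.norm(P['bar+']-P['bar-']))
d=P['bar+']-P['bar-'];print('bar yaw',np.arctan2(-d[0],d[1]))
d=P['tip+']-P['tip-'];print('hook yaw',np.arctan2(-d[0],d[1]))
d=P['bk+']-P['bk-'];print('hook yaw',np.arctan2(-d[0],d[1]))
d=(P['bk+']+P['bk-']-P['tip+']-P['tip-'])/2;print('hook yaw',np.arctan2(d[1],d[0]),d)
# column foot
for px in [(340,92)]: print('foot',plane(T,px,0.01))
for n,px,z in [('jar',(258,152),.127),('brush',(463,222),.1),('tumb',(390,142),.095),('clip',(382,237),.03),('pump',(433,152),.13)]: print(n,plane(T,px,z))
for z in (.12,.125,.13): print(plane(T,t(139,266),z),plane(S,s(398,113),z))
E
```

```text
tip+ [0.533  0.0249 0.3252] [0.0014 0.0014]
tip- [ 0.5427 -0.0653  0.326 ] [0.0019 0.0019]
bk+ [0.6378 0.0336 0.3177] [0.0005 0.0005]
bk- [ 0.6454 -0.0587  0.3153] [0.001 0.001]
sleeve [0.5482 0.3566 0.133 ] [0.0008 0.0008]
bar+ [0.5246 0.4323 0.1236] [0.0006 0.0006]
bar- [0.5745 0.2834 0.1262] [0.0031 0.0031]
tip dist 0.09074756721297556 bar 0.15705804971809992
bar yaw 0.323709556333647
hook yaw 0.10768535369589355
hook yaw 0.08160539264394889
hook yaw 0.0732982776648656 [ 0.1038  0.0076 -0.0091]
foot [0.9476 0.017  0.01  ]
jar [0.7148 0.2834 0.127 ]
brush [ 0.48   -0.3438  0.1   ]
tumb [ 0.7421 -0.1308  0.095 ]
clip [ 0.4467 -0.0984  0.03  ]
pump [ 0.6972 -0.2571  0.13  ]
[0.5494 0.3585 0.12  ] [0.5387 0.372  0.12  ]
[0.5487 0.3575 0.125 ] [0.5425 0.3664 0.125 ]
[0.548  0.3565 0.13  ] [0.5464 0.3607 0.13  ]
```

```bash
cat >> h.py <<'E'
def tool():
    o=bot.get_obs(); return np.array(o['eef_pos']),R.from_quat(o['tool_rot']).as_matrix(),o
def yaw(r): return np.arctan2(r[1,0],r[0,0])
def move(tgt,y=None):
    p,r,o=tool(); d=r.T@(np.array(tgt)-p)*10
    roll=0
    if y is not None:
        roll=-(y-yaw(r))/(np.pi/2)
    print('shift',np.round(d,3),'roll',round(roll,4),'yaw now',round(yaw(r),4))
    return d,roll
def wcam(p,y):  # predicted wrist cam with tool at p, yaw y pointing down
    K,d,e,rc=cam('wrist'); p0,r0,_=tool()
    rn=np.array([[np.cos(y),np.sin(y),0],[np.sin(y),-np.cos(y),0],[0,0,-1.]])
    return K,d,np.array(p)+rn@r0.T@(e-p0), rn@r0.T@rc
E
python3 - <<'E'
from h import *
np.set_printoptions(precision=3,suppress=True)
s=np.array([.5485,.357,.125]); y=.324
ty=np.array([np.sin(y),-np.cos(y),0])
for b in (0,.05,.1):
  for h in (.25,.3):
    p=s-ty*b; p[2]=h; c=wcam(p,y); print(b,h,proj(c,s),proj(c,s+ty*.078),proj(c,s-ty*.078))
p=s-ty*.05;p[2]=.27;print(p); move(p,y)
E
```

```text
0 0.25 [319.915 197.647] [319.844 285.137] [320.012  94.729]
0 0.3 [320.157 183.769] [320.079 259.078] [320.254  97.718]
0.05 0.25 [319.867 255.408] [319.81  333.891] [319.946 162.545]
0.05 0.3 [320.105 233.23 ] [320.037 302.116] [320.189 154.149]
0.1 0.25 [319.828 307.251] [319.781 377.544] [319.893 223.822]
0.1 0.3 [320.059 278.496] [320.001 341.409] [320.133 206.065]
[0.533 0.404 0.27 ]
shift [ 0.912  3.133 -0.145] roll 0.5176 yaw now 1.137
```

```bash
python3 - <<'E'
from h import *
move([.5485,.357,.27],.324)
E
```

```text
shift [ 0.549  3.476 -0.145] roll 0.5176 yaw now 1.137
```

Emit:
carry_out(moves=[[0.1,0.35,0,0,1],[0.2,0.7,-0.05,0,1],[0.3,1.0,-0.1,0,1]])

```text
clock: 0.45
eef_pos: [0.3145, 0.4383, 0.266]
tool_rot: [0.843, 0.539, -0.0, 0.0]
ft_force: [0.5, 0.5, -0.2]
grip_width: 0.0855
```

Emit:
carry_out(moves=[[0.1,0.4,0,0,1],[0.1,0.8,0,0,1],[0.1,1.0,0,0,1]])

```text
clock: 0.75
eef_pos: [0.411, 0.4045, 0.2655]
tool_rot: [0.843, 0.537, -0.0, 0.0]
ft_force: [-1.1, 1.2, -0.1]
grip_width: 0.0853
```

Emit:
carry_out(moves=[[0.1,0.4,0,0.09,1],[0.1,0.8,0,0.18,1],[0.1,1.0,0,0.27,1],[0.1,1.0,0,0.36,1],[0.1,1.0,0,0.45,1],[0.1,1.0,0,0.518,1],[0.1,1.0,0,0.518,1]])

```text
clock: 1.45
eef_pos: [0.5034, 0.3727, 0.2657]
tool_rot: [0.987, 0.161, -0.001, 0.0]
ft_force: [-1.2, -0.0, -0.0]
grip_width: 0.0855
```

```bash
python3 - <<'E'
from h import *
p,r,o=tool(); print(p,o['clock'])
move([.5485,.357,.27],.324)
E
```

```text
[0.50335434 0.37272183 0.2656517 ] 1.45
shift [ 0.378  0.293 -0.044] roll -0.0004 yaw now 0.3233
```

Emit:
carry_out(moves=[[0.38,0.29,0,0,1],[0.38,0.29,0,0,1],[0.38,0.29,0,0,1]])

```text
clock: 1.75
eef_pos: [0.5492, 0.3569, 0.2652]
tool_rot: [0.987, 0.161, -0.001, 0.0]
ft_force: [0.6, -0.3, -0.4]
grip_width: 0.0855
```

```bash
python3 - <<'E'
from h import *
p,r,o=tool(); print(p,o['clock'])
im=imaging.camera('wrist'); cv2.imwrite('pics/c1.png',im[:,:,::-1])
print(proj(cam('wrist'),[.5485,.357,.125]))
E
```

```text
[0.54916666 0.35694368 0.26519155] 1.75
[319.84680641 194.18372849]
```

View pics/c1.png

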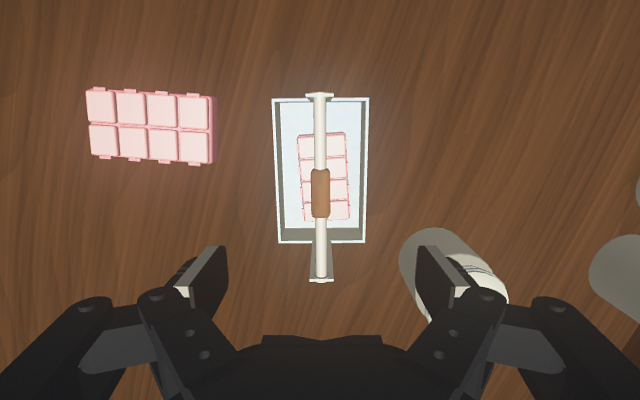

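```bash
python3 - <<'E'
from h import *
np.set_printoptions(precision=4,suppress=True)
W=cam('wrist');T=cam('top');S=cam('scene')
def t(x,y): return (x/4+200-.375,y/4+140-.375)
def s(x,y): return (x/5+280-.4,y/5+160-.4)
im=cv2.imread('pics/c1.png'); hsv=cv2.cvtColor(im,cv2.COLOR_BGR2HSV)
sub=im[160:230,300:340].astype(int); m=((sub[:,:,2]-sub[:,:,0])>50)&(sub[:,:,1]<130)
ys,xs=np.nonzero(m); print(xs.min()+300,xs.max()+300,ys.min()+160,ys.max()+160,xs.mean()+300,ys.mean()+160)
c=(xs.mean()+300,ys.mean()+160)
print(tri([(W,c),(T,t(139,266)),(S,s(398,113))]))
print('+',tri([(W,(321,279)),(T,t(42,300))])); print('-',tri([(W,(319.5,96)),(T,t(238,232))]))
X=tri([(W,c),(T,t(139,266)),(S,s(398,113))])[0]
move([X[0],X[1],.131])
E
```

```text
311 329 170 217 318.4707317073171 193.81463414634146
(array([0.5475, 0.3577, 0.1316]), [np.float64(0.001051766616635637), np.float64(0.0015062220661482724), np.float64(0.0009372249466321296)])
+ (array([0.5211, 0.386 , 0.318 ]), [np.float64(0.01888410176930653), np.float64(0.01888410176930663)])
- (array([ 0.5579,  0.3706, -0.0252]), [np.float64(0.07759256997160809), np.float64(0.07759256997160804)])
shift [-0.007 -0.007  1.347] roll 0 yaw now 0.3242
```

```bash
python3 - <<'E'
from h import *
np.set_printoptions(precision=4,suppress=True)
W=cam('wrist');T=cam('top')
def t(x,y): return (x/4+200-.375,y/4+140-.375)
print('-',tri([(W,(321,279)),(T,t(238,232))])); print('+',tri([(W,(319.5,96)),(T,t(42,300))]))
E
```

```text
- (array([0.5738, 0.2816, 0.1246]), [np.float64(0.001251234755884299), np.float64(0.0012512347558844216)])
+ (array([0.5236, 0.4313, 0.1309]), [np.float64(0.0006212109231844621), np.float64(0.0006212109231844615)])
```

Emit:
carry_out(moves=[[-0.007,-0.005,0.3,0,1],[-0.007,-0.005,0.6,0,1],[-0.007,-0.005,0.8,0,1],[-0.007,-0.005,0.95,0,1],[-0.007,-0.005,0.95,0,1]])

```text
clock: 2.3
eef_pos: [0.5455, 0.3575, 0.1689]
tool_rot: [0.987, 0.162, -0.002, 0.001]
ft_force: [-0.6, 0.4, 0.3]
grip_width: 0.085
```

```bash
python3 - <<'E'
from h import *
p,r,o=tool(); print(p,o['clock'])
im=imaging.camera('wrist'); cv2.imwrite('pics/c2.png',im[:,:,::-1])
print(proj(cam('wrist'),[.548,.3577,.133]))
move([.548,.357,.131],.324)
E
```

```text
[0.54546724 0.35749051 0.16893102] 2.3
[321.88586336 244.06130094]
shift [0.013 0.014 0.397] roll 0.0007 yaw now 0.3252
```

View pics/c2.png

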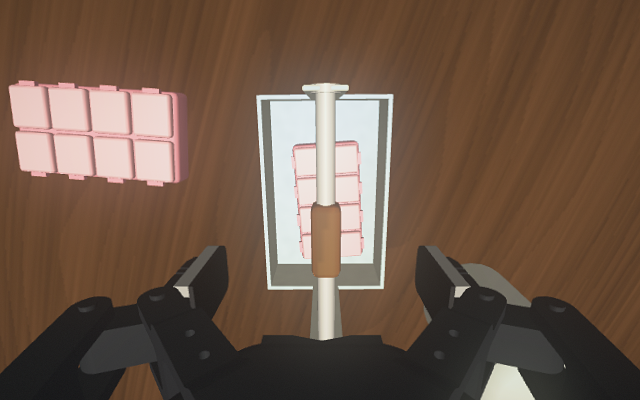

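Emit:
carry_out(moves=[[0.025,0.0,0.1,0,1],[0.025,0.0,0.25,0,1],[0.025,0.0,0.38,0,1],[0.025,0.0,0.38,0,1],[0.025,0.0,0.38,0,1]])

```text
clock: 2.85
eef_pos: [0.5501, 0.3586, 0.1333]
tool_rot: [0.987, 0.161, -0.0, 0.0]
ft_force: [0.7, -0.5, 0.3]
grip_width: 0.0853
```

```bash
python3 - <<'E'
from h import *
p,r,o=tool(); print(p,o['clock'],o['ft_force'])
im=imaging.camera('wrist'); cv2.imwrite('pics/c3.png',im[:,:,::-1])
print(proj(cam('wrist'),[.548,.357,.133]))
move([.548,.357,.131],.324)
E
```

```text
[0.55014928 0.35859942 0.13332086] 2.85 [ 0.7032882  -0.50683772  0.31743763]
[311.22883396 280.10327128]
shift [-0.03   0.009  0.029] roll -0.0004 yaw now 0.3234
```

View pics/c3.png

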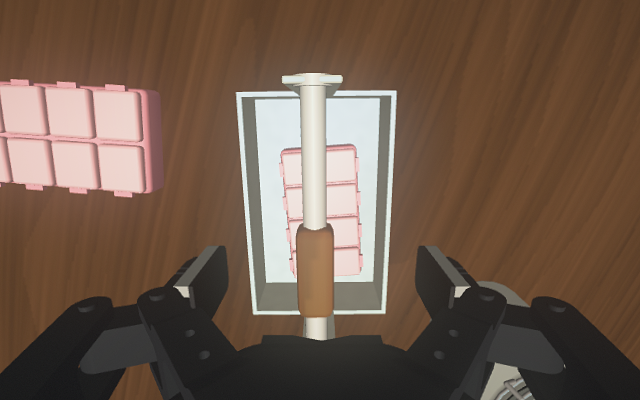

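Emit:
carry_out(moves=[[-0.02,-0.015,0.025,0,1],[-0.02,-0.015,0.025,0,0.3],[-0.02,-0.015,0.025,0,-0.2],[-0.02,-0.015,0.025,0,-0.5],[-0.02,-0.015,0.025,0,-1],[-0.02,-0.015,0.025,0,-1],[-0.02,-0.015,0.025,0,-1],[-0.02,-0.015,0.025,0,-1]])

```text
clock: 3.7
eef_pos: [0.5474, 0.3593, 0.1309]
tool_rot: [0.987, 0.161, -0.0, 0.0]
ft_force: [-3.5, -1.5, 2.7]
grip_width: 0.0151
```

Emit:
carry_out(moves=[[0,0,-0.02,0,-1],[0,0,-0.05,0,-1],[0,0,-0.1,0,-1],[0,0,-0.2,0,-1],[0,0,-0.3,0,-1],[0,0,-0.3,0,-1],[0,0,-0.3,0,-1],[0,0,-0.3,0,-1],[0,0,-0.3,0,-1]])

```text
clock: 4.6
eef_pos: [0.5475, 0.3592, 0.1602]
tool_rot: [0.987, 0.161, -0.001, 0.0]
ft_force: [0.3, -0.1, -6.0]
grip_width: 0.0149
```

```bash
python3 - <<'E'
from h import *
p,r,o=tool(); print(p,o['clock'],o['ft_force'],o['ft_torque'],o['grip_width'])
im=imaging.camera('wrist'); cv2.imwrite('pics/c4.png',im[:,:,::-1])
fs=[]
for i in range(4):
    imaging.camera('wrist'); fs.append(bot.get_obs()['ft_force'])
print(np.mean(fs,0),np.std(fs,0))
E
```

```text
[0.54748313 0.35915409 0.1602375 ] 4.6 [ 0.25859711 -0.05039696 -5.9970525 ] [-0.00820157  0.04011531  0.00666953] 0.014942132567624404
[ 0.26798707  0.36971637 -6.10830195] [0.61405396 0.21789037 0.14834551]
```

View pics/c4.png

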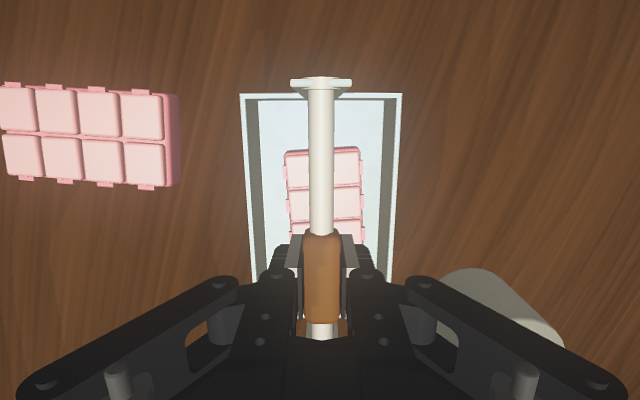

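```bash
python3 - <<'E'
from h import *
move([.50,.30,.255],.324)
move([.40,-.03,.365],.085)
E
```

```text
shift [-0.641  0.411 -0.944] roll -0.0005 yaw now 0.3233
shift [-2.638  3.222 -2.043] roll 0.1517 yaw now 0.3233
```

Emit:
carry_out(moves=[[0,0,-0.05,0,-1],[-0.02,0.02,-0.15,0,-1],[-0.06,0.05,-0.3,0,-1],[-0.12,0.1,-0.45,0,-1],[-0.2,0.15,-0.6,0,-1],[-0.3,0.2,-0.75,0,-1],[-0.4,0.25,-0.87,0,-1],[-0.5,0.3,-0.95,0,-1],[-0.58,0.35,-1.0,0,-1],[-0.64,0.4,-1.0,0,-1],[-0.64,0.4,-1.0,0,-1],[-0.64,0.4,-1.0,0,-1]])

```text
clock: 6.05
eef_pos: [0.4997, 0.3009, 0.2601]
tool_rot: [0.987, 0.161, -0.0, 0.0]
ft_force: [-0.1, 0.7, -5.7]
grip_width: 0.015
```

```bash
python3 - <<'E'
from h import *
p,r,o=tool(); print(p,o['clock'],o['ft_force'],o['ft_torque'],o['grip_width'])
move([.40,-.03,.365],.085)
E
```

```text
[0.49967505 0.30091213 0.26011544] 6.05 [-0.06376477  0.72179437 -5.72517788] [ 0.04204983  0.02268455 -0.00048383] 0.015044615261211114
shift [-1.997  2.821 -1.047] roll 0.1516 yaw now 0.3231
```

Emit:
carry_out(moves=[[-0.05,0.06,-0.05,0,-1],[-0.15,0.2,-0.15,0,-1],[-0.3,0.35,-0.3,0,-1],[-0.45,0.5,-0.45,0,-1],[-0.6,0.65,-0.6,0,-1],[-0.75,0.8,-0.75,0,-1],[-0.9,0.9,-0.9,0,-1],[-1.0,0.97,-1.0,0,-1],[-1.0,1.0,-1.0,0,-1],[-1.0,1.0,-1.0,0,-1]])

```text
clock: 7.05
eef_pos: [0.4371, 0.1741, 0.361]
tool_rot: [0.987, 0.161, 0.001, -0.0]
ft_force: [0.1, 0.9, -5.7]
grip_width: 0.0151
```

Emit:
carry_out(moves=[[-0.05,0.06,0,0,-1],[-0.15,0.2,0,0,-1],[-0.3,0.35,0,0,-1],[-0.45,0.5,0,0,-1],[-0.6,0.65,0,0,-1],[-0.75,0.8,0,0,-1],[-0.9,0.9,0,0,-1],[-1.0,0.97,0,0,-1],[-1.0,1.0,0,0,-1],[-1.0,1.0,0,0,-1]])

```text
clock: 8.05
eef_pos: [0.3741, 0.0476, 0.3608]
tool_rot: [0.987, 0.161, 0.0, -0.0]
ft_force: [0.2, -0.4, -5.5]
grip_width: 0.0151
```

```bash
python3 - <<'E'
from h import *
p,r,o=tool(); print(p,o['clock'],o['ft_force'],o['ft_torque'],o['grip_width'])
move([.40,-.03,.365],.085)
E
```

```text
[0.37407033 0.04762651 0.36080143] 8.05 [ 0.21632825 -0.41644815 -5.51889909] [ 0.15276835  0.05547969 -0.00342682] 0.015056755465537126
shift [-0.     0.818 -0.042] roll 0.1512 yaw now 0.3225
```

Emit:
carry_out(moves=[[0,0.06,0,0.02,-1],[0,0.18,0,0.05,-1],[0,0.32,0,0.08,-1],[0,0.48,0,0.11,-1],[0,0.62,0,0.13,-1],[0,0.74,-0.02,0.145,-1],[0,0.8,-0.04,0.152,-1],[0,0.82,-0.04,0.152,-1],[0,0.82,-0.04,0.152,-1],[0,0.82,-0.04,0.152,-1],[0,0.82,-0.04,0.152,-1]])

```text
clock: 9.15
eef_pos: [0.3996, -0.0294, 0.3648]
tool_rot: [0.999, 0.043, -0.0, -0.0]
ft_force: [0.1, 0.2, -6.5]
grip_width: 0.0151
```

```bash
python3 - <<'E'
from h import *
p,r,o=tool(); print(p,yaw(r),o['clock'],o['ft_force'],o['ft_torque'],o['grip_width'])
for n in ("wrist","top","scene"):
    cv2.imwrite(f'pics/d_{n}.png',imaging.camera(n)[:,:,::-1])
t=cv2.imread('pics/d_top.png'); s=cv2.imread('pics/d_scene.png')
crop(t[:,:,::-1],260,140,180,140,4,'pics/d1.png')
crop(s[:,:,::-1],230,120,150,120,5,'pics/d2.png')
E
```

```text
[ 0.39964351 -0.0294197   0.36481857] 0.08534498668418199 9.15 [ 0.11747998  0.22571371 -6.50611241] [-0.00429409 -0.06522838 -0.00397547] 0.015120255044329133
```

View pics/d_wrist.png

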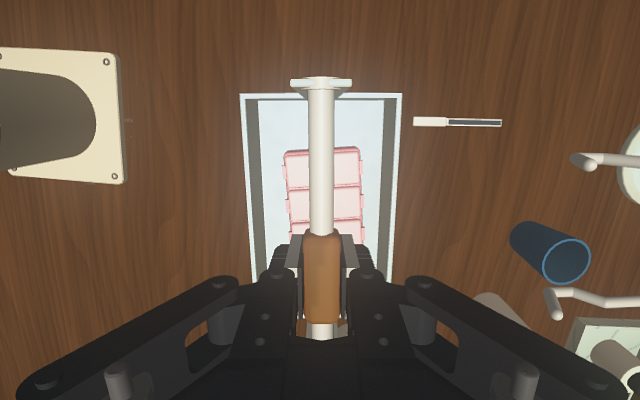

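View pics/d1.png

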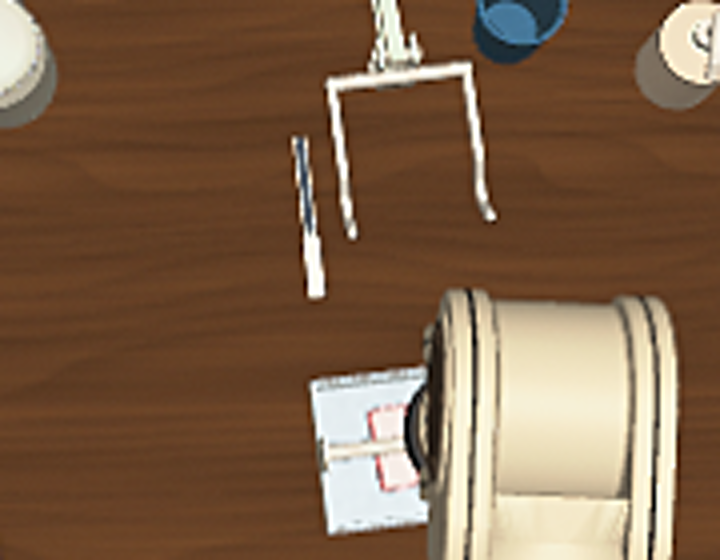

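View pics/d2.png

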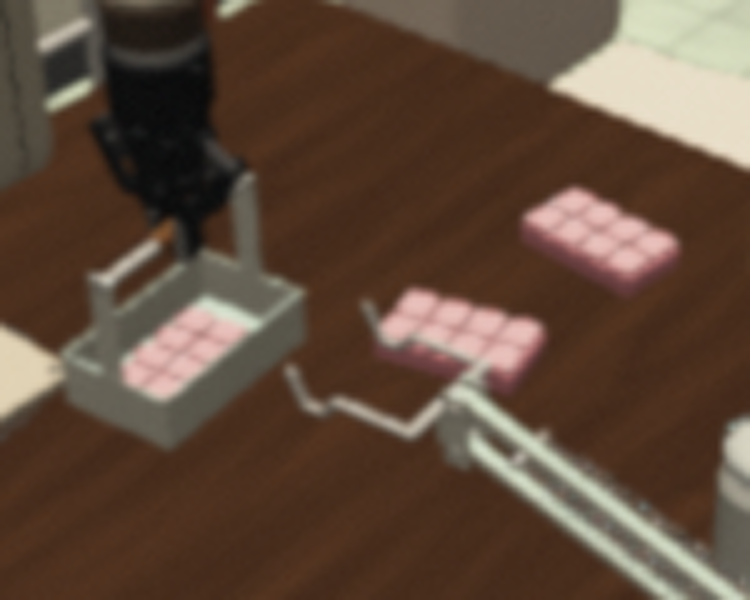

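```bash
python3 - <<'E'
from h import *
im=cv2.imread('pics/d_wrist.png')[:,:,::-1]
a=im[140:185,550:640]; b=im[275:325,530:620]
cv2.imwrite('pics/d3.png',cv2.vconcat([cv2.resize(a,(630,315),interpolation=2),cv2.resize(b[:40],(630,280),interpolation=2)])[:,:,::-1])
E
```

```text
(no output)
```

View pics/d3.png

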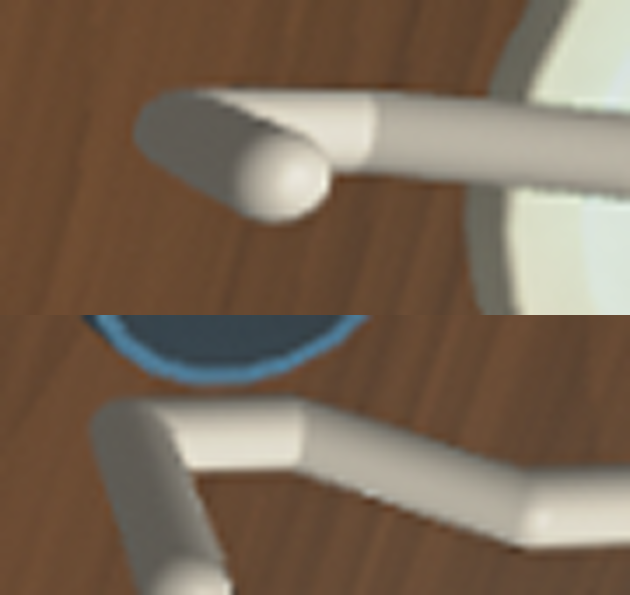

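```bash
python3 - <<'E'
from h import *
np.set_printoptions(precision=4,suppress=True)
W=cam('wrist');T=cam('top');S=cam('scene')
t=lambda x,y:(x/4+260-.375,y/4+140-.375)
s=lambda x,y:(x/5+230-.4,y/5+120-.4)
w=lambda x,y:(x-.4,y-.4)
tp=tri([(W,w(590.7,165.7)),(T,t(352,236)),(S,s(367,303))]);tm=tri([(W,w(557,314.5)),(T,t(491,217)),(S,s(290,368))])
print('tip+',tp,'\ntip-',tm)
tp2=tri([(W,w(590.7,165.7)),(S,s(367,303))]);tm2=tri([(W,w(557,314.5)),(S,s(290,368))]); print(tp2,tm2)
# seat elbow & inner ends  in scene: elbows
for nm,a,b in [('elb+',w(573.6,156.4),s(390,345)),('elb-',w(547.9,291.4),s(313,408)),('in-',w(573.6,292.1),s(334,402))]: print(nm,tri([(W,a),(S,b)]))
for z in (.300,.305):
  for nm,a in [('elb+',w(573.6,156.4)),('in+',w(602.9,158.6)),('elb-',w(547.9,291.4)),('in-',w(573.6,292.1))]: print(z,nm,plane(W,a,z))
d=tp[0]-tm[0]; print(np.arctan2(-d[0],d[1]),np.linalg.norm(d))
print('bar+ end strap',plane(W,(321,84),.359))
E
```

```text
tip+ (array([0.5335, 0.0245, 0.3264]), [np.float64(0.0008291480504057935), np.float64(0.0017955812606719112), np.float64(0.00133071776673003)]) 
tip- (array([ 0.5427, -0.0649,  0.3257]), [np.float64(0.001194696376221071), np.float64(0.002116501951033449), np.float64(0.0009405864989407132)])
(array([0.5349, 0.0246, 0.3263]), [np.float64(0.00027930292812928473), np.float64(0.00027930292812922337)]) (array([ 0.5432, -0.064 ,  0.3256]), [np.float64(0.00010551620945166937), np.float64(0.0001055162094515467)])
elb+ (array([0.5515, 0.0273, 0.2945]), [np.float64(0.0014110117630105894), np.float64(0.0014110117630106891)])
elb- (array([ 0.5592, -0.0632,  0.2975]), [np.float64(0.0019506515215217302), np.float64(0.0019506515215216892)])
in- (array([ 0.572 , -0.0575,  0.3049]), [np.float64(0.003541767791865188), np.float64(0.003541767791865121)])
0.3 elb+ [0.5458 0.0265 0.3   ]
0.3 in+ [0.5649 0.0271 0.3   ]
0.3 elb- [ 0.5555 -0.0632  0.3   ]
0.3 in- [ 0.574  -0.0626  0.3   ]
0.305 elb+ [0.5417 0.0268 0.305 ]
0.305 in+ [0.5602 0.0274 0.305 ]
0.305 elb- [ 0.5511 -0.0604  0.305 ]
0.305 in- [ 0.5691 -0.0598  0.305 ]
0.10173260636813808 0.08990895458621129
bar+ end strap [0.394  0.0472 0.359 ]
```

```bash
python3 - <<'E'
from h import *
move([.560,-.0183,.365],.088)
for h in np.arange(0,.131,.01): print(round(h,3),round(.28*(np.sqrt(1-(.3429-h/.28)**2)-.93937)*1000,1))
E
```

```text
shift [ 1.607e+00  2.500e-02 -1.000e-03] roll -0.0018 yaw now 0.0852
0.0 0.0
0.01 3.4
0.02 6.5
0.03 9.1
0.04 11.3
0.05 13.2
0.06 14.7
0.07 15.8
0.08 16.5
0.09 16.9
0.1 16.9
0.11 16.6
0.12 15.9
0.13 14.9
```

Emit:
carry_out(moves=[[0.04,0,0,0,-1],[0.12,0,0,0,-1],[0.22,-0.005,0,-0.002,-1],[0.34,-0.01,0,-0.002,-1],[0.46,-0.01,0,-0.002,-1],[0.58,-0.01,0,-0.002,-1],[0.7,-0.01,0,-0.002,-1],[0.8,-0.01,0,-0.002,-1],[0.88,-0.01,0,-0.002,-1],[0.94,-0.01,0,-0.002,-1],[0.98,-0.01,0,-0.002,-1],[1.0,-0.01,0,-0.002,-1],[1.0,-0.01,0,-0.002,-1]])

```text
clock: 10.6
eef_pos: [0.4994, -0.0204, 0.3648]
tool_rot: [0.999, 0.044, -0.0, 0.0]
ft_force: [0.0, -0.3, -5.5]
grip_width: 0.0151
```

```bash
python3 - <<'E'
from h import *
p,r,o=tool(); print(p,yaw(r),o['clock'],o['ft_force'],o['ft_torque'],o['grip_width'])
move([.560,-.0183,.365],.09)
E
```

```text
[ 0.4993609  -0.0204027   0.36483105] 0.08767505667863353 10.6 [ 0.01113837 -0.25091864 -5.45211489] [ 7.21062650e-02 -8.92999927e-05  1.09264291e-02] 0.015125577924268125
shift [ 0.606  0.032 -0.002] roll -0.0015 yaw now 0.0877
```

Emit:
carry_out(moves=[[0.03,0.01,0,0,-1],[0.1,0.02,0,0,-1],[0.2,0.03,0,-0.001,-1],[0.3,0.03,0,-0.001,-1],[0.4,0.03,0,-0.001,-1],[0.5,0.03,0,-0.001,-1],[0.56,0.03,0,-0.001,-1],[0.6,0.03,0,-0.001,-1],[0.605,0.03,0,-0.001,-1],[0.605,0.03,0,-0.001,-1],[0.605,0.03,0,-0.001,-1]])

```text
clock: 11.7
eef_pos: [0.5596, -0.0181, 0.365]
tool_rot: [0.999, 0.045, -0.0, 0.0]
ft_force: [-0.3, -0.3, -6.1]
grip_width: 0.015
```

```bash
python3 - <<'E'
from h import *
p,r,o=tool(); print(p,yaw(r),o['clock'],o['ft_force'],o['ft_torque'],o['grip_width'])
for n in ("wrist","top","scene"):
    cv2.imwrite(f'pics/e_{n}.png',imaging.camera(n)[:,:,::-1])
s=cv2.imread('pics/e_scene.png')
crop(s[:,:,::-1],260,120,150,120,5,'pics/e2.png')
E
```

```text
[ 0.55958594 -0.0180931   0.3649568 ] 0.08922418634930873 11.7 [-0.34890786 -0.3490757  -6.14746421] [ 0.02789682  0.01501215 -0.00721765] 0.01497619958315798
```

View pics/e_wrist.png

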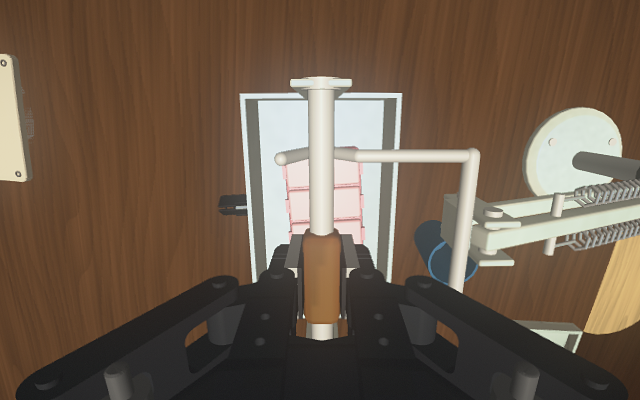

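View pics/e2.png

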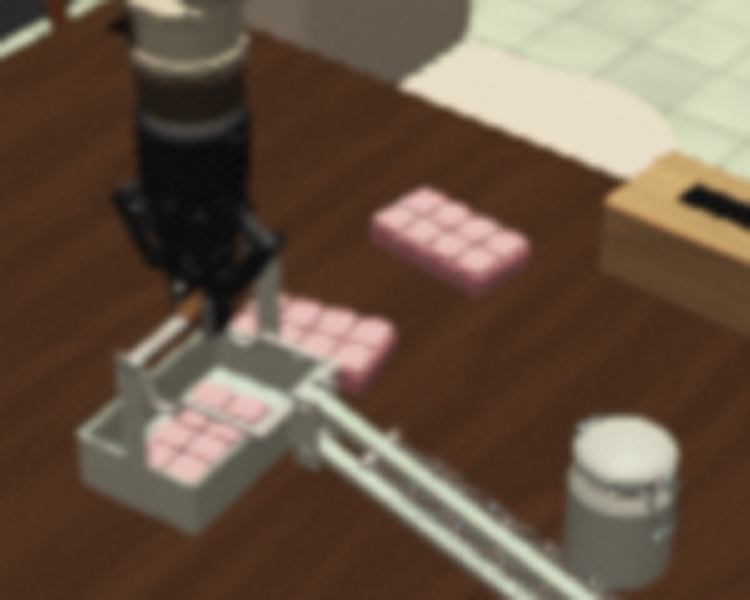

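```bash
python3 - <<'E'
from h import *
np.set_printoptions(precision=4,suppress=True)
W=cam('wrist'); p,r,o=tool()
for px,z in [((281,159),.326),((355,154),.2985),((472,152),.3125)]:
    X=plane(W,px,z); print(X,(r.T@(X-p))*1000)
X=plane(W,(472,152),.3125);Y=plane(W,(400,154.5),.3125);d=X-Y;print(np.arctan2(d[1],d[0]))
E
```

```text
[0.5368 0.0244 0.326 ] [-18.9155 -44.3257  39.0605]
[0.5763 0.0269 0.2985] [ 20.5763 -43.334   66.5712]
[0.6376 0.0356 0.3125] [ 82.4278 -46.583   52.5877]
0.13039582615763404
```

Emit:
carry_out(moves=[[0,0,0.03,0,-1],[0,0,0.07,0,-1],[0,0,0.12,0,-1],[0,0,0.18,0,-1],[0,0,0.24,0,-1],[0,0,0.3,0,-1],[0,0,0.35,0,-1],[0,0,0.39,0,-1],[0,0,0.41,0,-1],[0,0,0.43,0,-1],[0,0,0.44,0,-1],[0,0,0.44,0,-1],[0,0,0.44,0,-1]])

```text
clock: 13.15
eef_pos: [0.56, -0.0181, 0.321]
tool_rot: [0.999, 0.045, 0.0, 0.0]
ft_force: [-0.2, 0.2, -5.7]
grip_width: 0.0152
```

```bash
python3 - <<'E'
from h import *
np.set_printoptions(precision=4,suppress=True)
p,r,o=tool(); print(p,yaw(r),o['clock'],o['ft_force'],o['ft_torque'],o['grip_width'])
cv2.imwrite(f'pics/f_wrist.png',imaging.camera('wrist')[:,:,::-1])
E
```

```text
[ 0.56   -0.0181  0.321 ] 0.08930828245873622 13.15 [-0.1894  0.168  -5.6664] [-0.0312  0.0119 -0.0716] 0.015215058100783075
```

View pics/f_wrist.png

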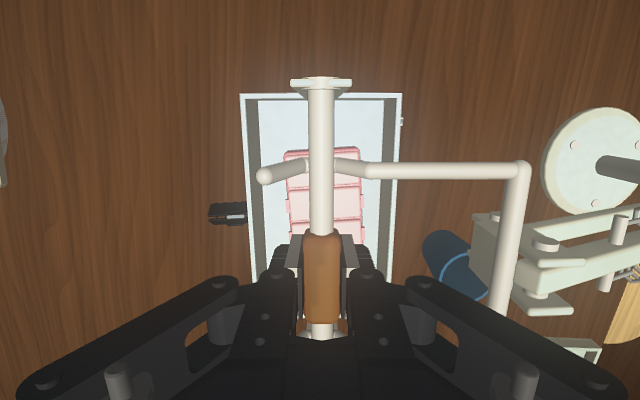

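Emit:
carry_out(moves=[[0,0,0.01,0,-1],[0,0,0.02,0,-1],[0,0,0.03,0,-1],[0,0,0.04,0,-1],[0,0,0.05,0,-1],[0,0,0.06,0,-1],[0,0,0.07,0,-1],[0,0,0.08,0,-1],[-0.002,0,0.09,0,-1],[-0.006,0,0.1,0,-1],[-0.01,0,0.11,0,-1],[-0.013,0,0.12,0,-1],[-0.016,0,0.13,0,-1],[-0.016,0,0.13,0,-1],[-0.016,0,0.13,0,-1]])

```text
clock: 14.7
eef_pos: [0.5583, -0.0182, 0.3077]
tool_rot: [0.999, 0.045, -0.0, -0.0]
ft_force: [-1.3, -1.1, -3.2]
grip_width: 0.0148
```

```bash
python3 - <<'E'
from h import *
np.set_printoptions(precision=4,suppress=True)
p,r,o=tool(); print(p,yaw(r),o['clock'],o['ft_force'],o['ft_torque'],o['grip_width'])
cv2.imwrite(f'pics/g_wrist.png',imaging.camera('wrist')[:,:,::-1])
f=[]
for i in range(4): imaging.camera('top'); f.append(bot.get_obs()['ft_force'])
print(np.mean(f,0))
E
```

```text
[ 0.5583 -0.0182  0.3077] 0.08925503798643113 14.7 [-1.2523 -1.1421 -3.1708] [-0.0576  0.2248 -0.038 ] 0.014849980552015972
[-1.3899 -0.1196 -3.1531]
```

View pics/g_wrist.png

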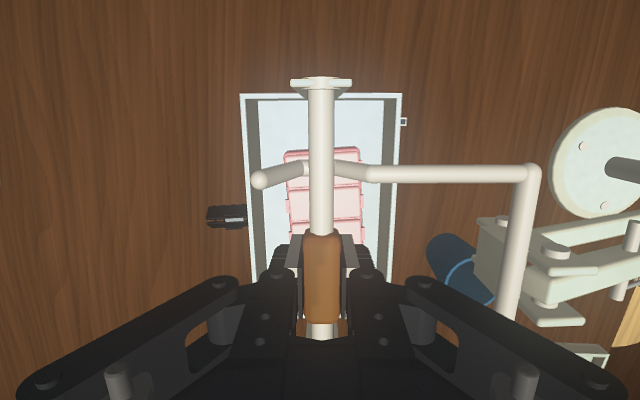

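```bash
python3 - <<'E'
from h import *
np.set_printoptions(precision=4,suppress=True)
W=cam('wrist'); p,r,o=tool()
for z in (.317,.321,.325):
    X=plane(W,(260,180),z); print(X,(r.T@(X-p))*1000)
for z in (.303,.307,.311):
    X=plane(W,(536,167),z); print(X,(r.T@(X-p))*1000)
S=cam('scene')
im=imaging.camera('scene'); crop(im,260,120,150,120,5,'pics/g2.png')
E
```

```text
[0.5343 0.0238 0.317 ] [-20.2755 -43.9857  -9.1982]
[0.535  0.0247 0.321 ] [-19.4827 -44.8386 -13.1981]
[0.5357 0.0256 0.325 ] [-18.6899 -45.6915 -17.198 ]
[0.6401 0.0359 0.303 ] [ 86.2464 -46.6382   4.8181]
[0.6373 0.0364 0.307 ] [ 83.4413 -47.3056   0.8176]
[0.6344 0.0368 0.311 ] [ 80.6362 -47.9729  -3.1828]
```

View pics/g2.png

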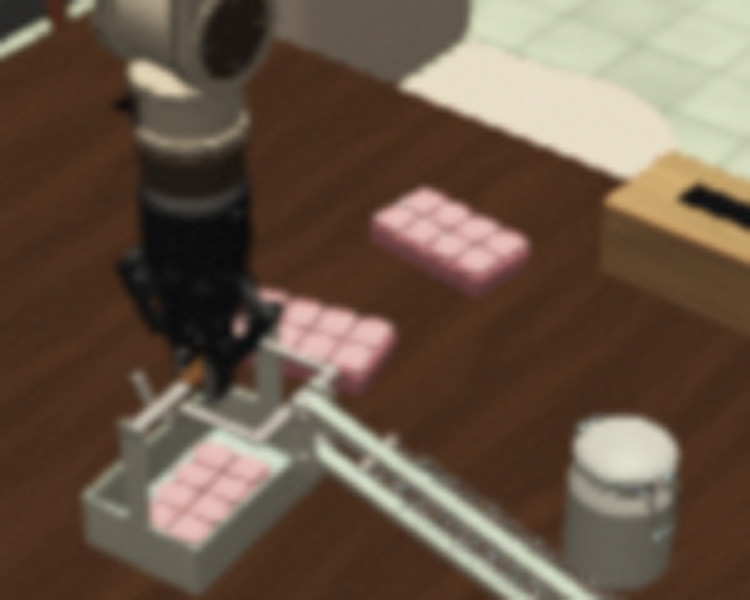

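Emit:
carry_out(moves=[[-0.006,0,0.012,0,-1],[-0.01,0,0.024,0,-1],[-0.015,0,0.036,0,-1],[-0.019,0,0.048,0,-1],[-0.023,0,0.06,0,-1],[-0.027,0,0.072,0,-1],[-0.031,0,0.084,0,-1],[-0.035,0,0.096,0,-1],[-0.039,0,0.108,0,-1],[-0.043,0,0.12,0,-1],[-0.046,0,0.132,0,-1],[-0.05,0,0.144,0,-1],[-0.053,0,0.156,0,-1],[-0.056,0,0.168,0,-1],[-0.059,0,0.18,0,-1],[-0.062,0,0.192,0,-1],[-0.064,0,0.2,0,-1],[-0.064,0,0.2,0,-1],[-0.064,0,0.2,0,-1]])

```text
clock: 16.9
eef_pos: [0.5519, -0.0188, 0.2878]
tool_rot: [0.999, 0.045, -0.0, 0.0]
ft_force: [1.0, 0.7, -3.1]
grip_width: 0.0156
```

```bash
python3 - <<'E'
from h import *
np.set_printoptions(precision=4,suppress=True)
p,r,o=tool(); print(p,yaw(r),o['clock'],o['ft_force'],o['ft_torque'],o['grip_width'])
cv2.imwrite(f'pics/h_wrist.png',imaging.camera('wrist')[:,:,::-1])
f=[]
for i in range(4): imaging.camera('top'); f.append(bot.get_obs()['ft_force'])
print(np.mean(f,0))
E
```

```text
[ 0.5519 -0.0188  0.2878] 0.08929682659808336 16.9 [ 1.0202  0.7348 -3.1265] [ 0.017  -0.298   0.0611] 0.015633646330367488
[ 1.1785 -0.0217 -3.4927]
```

View pics/h_wrist.png

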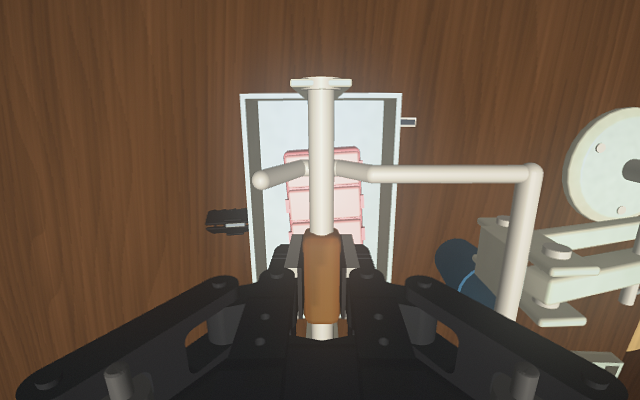

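Emit:
carry_out(moves=[[0.002,0,0.013,0,-1],[0.001,0,0.026,0,-1],[-0.002,0,0.039,0,-1],[-0.005,0,0.052,0,-1],[-0.008,0,0.065,0,-1],[-0.011,0,0.078,0,-1],[-0.014,0,0.091,0,-1],[-0.017,0,0.104,0,-1],[-0.02,0,0.117,0,-1],[-0.022,0,0.13,0,-1],[-0.025,0,0.143,0,-1],[-0.027,0,0.156,0,-1],[-0.03,0,0.169,0,-1],[-0.032,0,0.182,0,-1],[-0.034,0,0.195,0,-1],[-0.036,0,0.208,0,-1],[-0.038,0,0.221,0,-1],[-0.04,0,0.234,0,-1],[-0.042,0,0.245,0,-1],[-0.042,0,0.245,0,-1]])

```text
clock: 19.15
eef_pos: [0.5477, -0.0192, 0.2631]
tool_rot: [0.999, 0.045, -0.0, -0.0]
ft_force: [-3.3, -0.1, -1.8]
grip_width: 0.0153
```

```bash
python3 - <<'E'
from h import *
np.set_printoptions(precision=4,suppress=True)
p,r,o=tool(); print(p,yaw(r),o['clock'],o['ft_force'],o['ft_torque'],o['grip_width'])
cv2.imwrite(f'pics/i_wrist.png',imaging.camera('wrist')[:,:,::-1])
f=[]
for i in range(4): imaging.camera('top'); f.append(bot.get_obs()['ft_force'])
print(np.mean(f,0))
E
```

```text
[ 0.5477 -0.0192  0.2631] 0.08928563053279573 19.15 [-3.258  -0.0849 -1.8288] [-0.1164  0.5627  0.013 ] 0.015270862785541114
[-2.8371 -0.0161 -1.6302]
```

Emit:
carry_out(moves=[[-0.005,0,0,0,-1],[-0.01,0,0,0,-1],[-0.015,0,0,0,-1],[-0.02,0,0,0,-1],[-0.02,0,0,0,-1]])

```text
clock: 19.9
eef_pos: [0.5466, -0.0193, 0.2637]
tool_rot: [0.999, 0.045, 0.001, -0.0]
ft_force: [2.2, 0.0, -1.5]
grip_width: 0.015
```

```bash
python3 - <<'E'
from h import *
np.set_printoptions(precision=4,suppress=True)
p,r,o=tool(); print(p,yaw(r),o['clock'],o['ft_force'],o['ft_torque'],o['grip_width'])
W=cam('wrist');cv2.imwrite(f'pics/j_wrist.png',imaging.camera('wrist')[:,:,::-1])
f=[]
for i in range(4): imaging.camera('top'); f.append(bot.get_obs()['ft_force'])
print(np.mean(f,0))
E
```

```text
[ 0.5466 -0.0193  0.2637] 0.08940733958778534 19.9 [ 2.1785  0.0317 -1.544 ] [ 0.0447 -0.5516  0.0345] 0.014979331636372713
[ 2.4989  0.1376 -1.6562]
```

View pics/j_wrist.png

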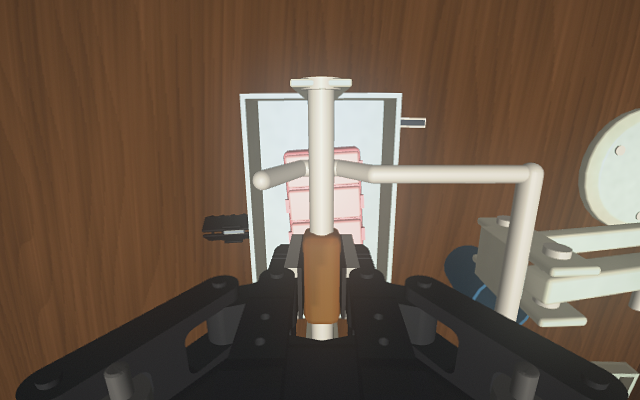

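Emit:
carry_out(moves=[[0.005,0,0.005,0,-1],[0.009,0,0.016,0,-1],[0.008,0,0.028,0,-1],[0.006,0,0.04,0,-1],[0.004,0,0.052,0,-1],[0.002,0,0.064,0,-1],[0.0,0,0.076,0,-1],[-0.002,0,0.088,0,-1],[-0.004,0,0.1,0,-1],[-0.005,0,0.112,0,-1],[-0.007,0,0.124,0,-1],[-0.008,0,0.136,0,-1],[-0.009,0,0.148,0,-1],[-0.01,0,0.16,0,-1],[-0.011,0,0.172,0,-1],[-0.012,0,0.184,0,-1],[-0.013,0,0.196,0,-1],[-0.014,0,0.208,0,-1],[-0.014,0,0.22,0,-1],[-0.014,0,0.22,0,-1]])

```text
clock: 22.15
eef_pos: [0.5444, -0.0195, 0.2411]
tool_rot: [0.999, 0.045, -0.0, 0.0]
ft_force: [-3.6, -0.6, -0.4]
grip_width: 0.0152
```

```bash
python3 - <<'E'
from h import *
np.set_printoptions(precision=4,suppress=True)
p,r,o=tool(); print(p,yaw(r),o['clock'],o['ft_force'],o['ft_torque'],o['grip_width'])
W=cam('wrist');cv2.imwrite(f'pics/k_wrist.png',imaging.camera('wrist')[:,:,::-1])
f=[]
for i in range(4): imaging.camera('top'); f.append(bot.get_obs()['ft_force'])
print(np.mean(f,0))
E
```

```text
[ 0.5444 -0.0195  0.2411] 0.08925645043477967 22.15 [-3.5526 -0.5682 -0.4418] [-0.0556  0.7775 -0.0021] 0.015205822403333567
[-3.5696 -0.9289 -0.5089]
```

Emit:
carry_out(moves=[[-0.004,0,0.005,0,-1],[-0.008,0,0.01,0,-1],[-0.009,0,0.02,0,-1],[-0.01,0,0.03,0,-1],[-0.01,0,0.04,0,-1],[-0.011,0,0.05,0,-1],[-0.012,0,0.06,0,-1],[-0.012,0,0.06,0,-1],[-0.012,0,0.06,0,-1],[-0.012,0,0.06,0,-1]])

```text
clock: 23.4
eef_pos: [0.5436, -0.0195, 0.2355]
tool_rot: [0.999, 0.045, 0.001, -0.0]
ft_force: [2.3, -0.8, 0.4]
grip_width: 0.015
```

```bash
python3 - <<'E'
from h import *
np.set_printoptions(precision=4,suppress=True)
p,r,o=tool(); print(p,yaw(r),o['clock'],o['ft_force'],o['ft_torque'],o['grip_width'])
f=[]
for i in range(8): imaging.camera('top'); f.append(bot.get_obs()['ft_force'])
print(np.mean(f,0))
E
```

```text
[ 0.5436 -0.0195  0.2355] 0.08931512733534261 23.4 [ 2.2843 -0.8378  0.4077] [-0.0003 -0.3966 -0.0386] 0.015022425779704692
[ 2.7478  0.3697 -0.8196]
```

Emit:
carry_out(moves=[[0.004,0,0.01,0,-1],[0.005,0,0.02,0,-1],[0.005,0,0.03,0,-1],[0.004,0,0.04,0,-1],[0.004,0,0.05,0,-1],[0.004,0,0.05,0,-1],[0.004,0,0.05,0,-1]])

```text
clock: 24.5
eef_pos: [0.5434, -0.0196, 0.2302]
tool_rot: [0.999, 0.045, -0.0, 0.0]
ft_force: [1.7, -0.0, 0.2]
grip_width: 0.0147
```

```bash
python3 - <<'E'
from h import *
np.set_printoptions(precision=4,suppress=True)
p,r,o=tool(); print(p,yaw(r),o['clock'],o['ft_force'],o['ft_torque'],o['grip_width'])
f=[]
for i in range(20): imaging.camera('top'); f.append(bot.get_obs()['ft_force'])
print(np.mean(f,0),np.std(f,0))
E
```

```text
[ 0.5434 -0.0196  0.2302] 0.08928876852993982 24.5 [ 1.6761 -0.0297  0.2403] [ 0.0125 -0.2617  0.0145] 0.014669847856191479
[ 0.8325 -0.0205 -0.3392] [0.6907 0.4065 0.3593]
```

Emit:
carry_out(moves=[[0.001,0,0.01,0,-1],[0.001,0,0.02,0,-1],[0.001,0,0.03,0,-1],[0.001,0,0.04,0,-1],[0.001,0,0.05,0,-1],[0.001,0,0.05,0,-1],[0.001,0,0.05,0,-1]])

```text
clock: 26.2
eef_pos: [0.5434, -0.0195, 0.2252]
tool_rot: [0.999, 0.045, -0.0, 0.0]
ft_force: [-1.6, -0.6, 0.2]
grip_width: 0.0149
```

```bash
python3 - <<'E'
from h import *
np.set_printoptions(precision=4,suppress=True)
p,r,o=tool(); print(p,yaw(r),o['clock'],o['ft_force'],o['ft_torque'],o['grip_width'])
f=[]
for i in range(30): imaging.camera('top'); f.append(bot.get_obs()['ft_force'])
print(np.mean(f,0),np.std(f,0))
for n in ("wrist","scene"): cv2.imwrite(f'pics/l_{n}.png',imaging.camera(n)[:,:,::-1])
s=cv2.imread('pics/l_scene.png')
crop(s[:,:,::-1],260,120,150,120,5,'pics/l2.png')
E
```

```text
[ 0.5434 -0.0195  0.2252] 0.08925629079873731 26.2 [-1.6407 -0.6041  0.1776] [-0.0082  0.346  -0.05  ] 0.014863246785357295
[-2.5923 -0.5809  0.0331] [0.7166 0.4813 0.5285]
```

View pics/l_wrist.png

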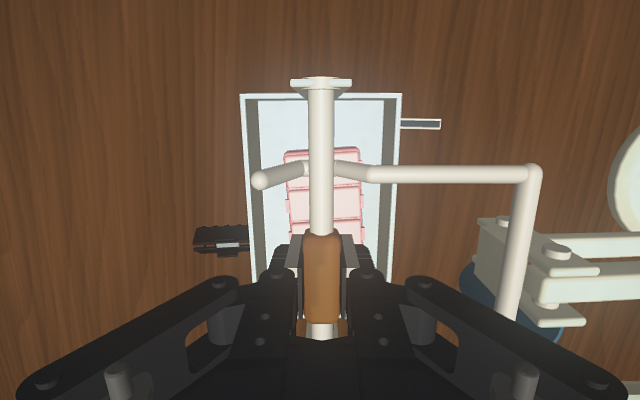

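View pics/l2.png

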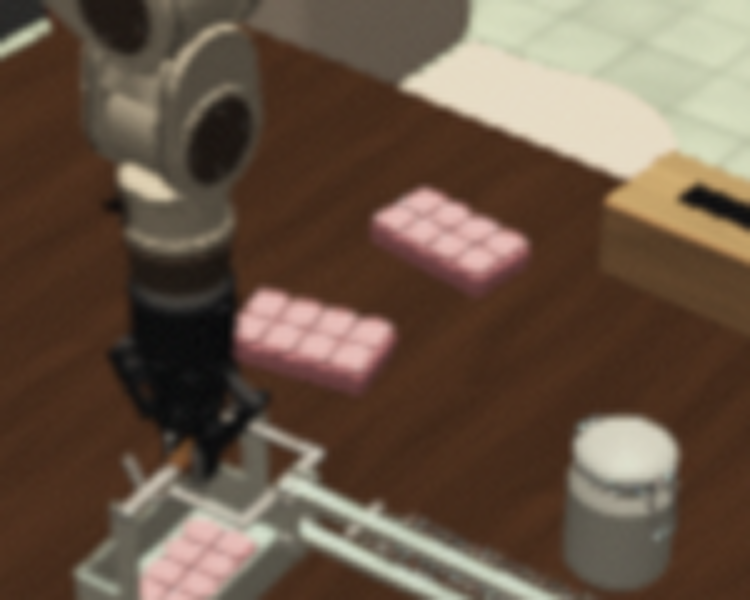

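Emit:
carry_out(moves=[[-0.003,0,0,0,-1],[-0.005,0,0,0,-1],[-0.005,0,0,0,-1],[-0.005,0,0,0,-1]])

```text
clock: 28.2
eef_pos: [0.5434, -0.0196, 0.2254]
tool_rot: [0.999, 0.045, 0.0, 0.0]
ft_force: [-3.1, -0.5, -0.1]
grip_width: 0.0148
```

```bash
python3 - <<'E'
from h import *
np.set_printoptions(precision=4,suppress=True)
p,r,o=tool(); print(p,yaw(r),o['clock'],o['ft_force'],o['ft_torque'],o['grip_width'])
f=[]
for i in range(30): imaging.camera('top'); f.append(bot.get_obs()['ft_force'])
print(np.mean(f,0),np.std(f,0))
E
```

```text
[ 0.5434 -0.0196  0.2254] 0.08927635054899294 28.2 [-3.1435 -0.4887 -0.076 ] [-0.0641  0.4922  0.0373] 0.014830584949896147
[-1.1499 -0.3564  0.4855] [0.8832 0.5675 0.4188]
```

Emit:
carry_out(moves=[[-0.002,0,-0.008,0,-1],[-0.002,0,-0.015,0,-1],[-0.002,0,-0.015,0,-1],[-0.002,0,-0.015,0,-1],[-0.002,0,-0.015,0,-1],[-0.002,0,-0.015,0,-1],[-0.002,0,-0.015,0,-1],[-0.002,0,-0.015,0,-1]])

```text
clock: 30.5
eef_pos: [0.5432, -0.0196, 0.2269]
tool_rot: [0.999, 0.045, 0.0, 0.0]
ft_force: [2.5, 0.7, -0.4]
grip_width: 0.0153
```

```bash
python3 - <<'E'
from h import *
np.set_printoptions(precision=4,suppress=True)
p,r,o=tool(); print(p,o['clock'])
f=[]
for i in range(60): imaging.camera('top'); f.append(bot.get_obs()['ft_force'])
print(np.mean(f,0),np.std(f,0))
E
```

```text
[ 0.5432 -0.0196  0.2269] 30.5
[3.696  0.1142 0.2326] [0.8244 0.4852 0.5272]
```

Emit:
carry_out(moves=[[0.002,0,0,0,-1],[0.005,0,0,0,-1],[0.005,0,0,0,-1],[0.005,0,0,0,-1],[0.005,0,0,0,-1]])

```text
clock: 34.0
eef_pos: [0.5431, -0.0196, 0.2266]
tool_rot: [0.999, 0.045, -0.0, -0.0]
ft_force: [1.8, -0.9, -0.2]
grip_width: 0.0149
```

```bash
python3 - <<'E'
from h import *
np.set_printoptions(precision=4,suppress=True)
p,r,o=tool(); print(p,o['clock'])
f=[]
for i in range(30): imaging.camera('top'); f.append(bot.get_obs()['ft_force'])
print(np.mean(f,0),np.std(f,0))
E
```

```text
[ 0.5431 -0.0196  0.2266] 34.0
[ 0.1432 -0.0729 -0.182 ] [0.8666 0.4654 0.4752]
```

Forces are near zero in all axes; release gradually.

Emit:
carry_out(moves=[[0,0,0,0,-0.7],[0,0,0,0,-0.6],[0,0,0,0,-0.5],[0,0,0,0,-0.4],[0,0,0,0,-0.3],[0,0,0,0,-0.2],[0,0,0,0,-0.2],[0,0,0,0,-0.2]])

```text
clock: 36.3
eef_pos: [0.5435, -0.0195, 0.2268]
tool_rot: [0.999, 0.045, 0.0, -0.0]
ft_force: [-0.2, 0.2, 0.4]
grip_width: 0.0341
```

```bash
python3 - <<'E'
from h import *
np.set_printoptions(precision=4,suppress=True)
p,r,o=tool(); print(p,o['clock'],o['ft_force'],o['grip_width'])
for n in ("wrist","scene"): cv2.imwrite(f'pics/m_{n}.png',imaging.camera(n)[:,:,::-1])
E
```

```text
[ 0.5435 -0.0195  0.2268] 36.3 [-0.2047  0.189   0.3609] 0.034083538157493584
```

View pics/m_wrist.png

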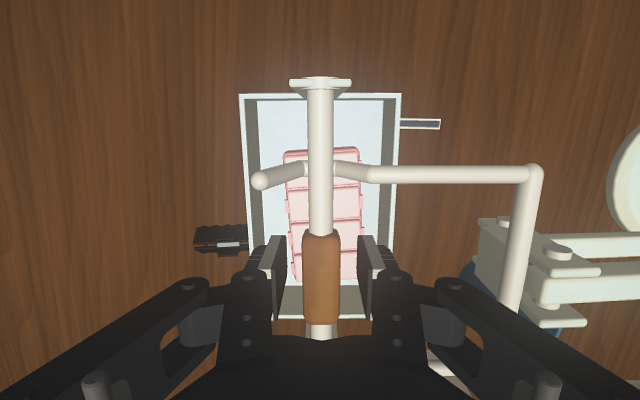

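The picture shows the fingers clear on both sides of the sleeve (302–340 px) and the bar (308–333 px) unmoved in the hook, tip at (261,181). Next I retreat straight up.

Emit:
carry_out(moves=[[0,0,-0.02,0,-0.2],[0,0,-0.06,0,-0.2],[0,0,-0.12,0,-0.2],[0,0,-0.2,0,-0.2],[0,0,-0.3,0,-0.2],[0,0,-0.45,0,-0.2],[0,0,-0.6,0,-0.2],[0,0,-0.8,0,-0.2],[0,0,-0.95,0,-0.2],[0,0,-1.0,0,-0.2],[0,0,-1.0,0,-0.2]])

```text
clock: 37.5
eef_pos: [0.5439, -0.0196, 0.328]
tool_rot: [0.999, 0.045, 0.001, 0.0]
ft_force: [1.3, 0.5, -1.1]
grip_width: 0.0341
```

```bash
python3 - <<'E'
from h import *
p,r,o=tool(); print(p,o['clock'],o['ft_force'],o['grip_width'])
ims=[]
for k in range(5):
    ims.append(imaging.camera('wrist').astype(int)); imaging.camera('scene')
for a in ims[1:]: print(np.abs(a-ims[0]).max(), np.abs(a-ims[0]).mean())
s=imaging.camera('scene'); cv2.imwrite('pics/n_wrist.png',ims[-1][:,:,::-1].astype(np.uint8))
crop(s,220,140,200,150,4,'pics/n2.png'); cv2.imwrite('pics/n_top.png',imaging.camera('top')[:,:,::-1])
E
```

```text
[ 0.54393708 -0.01955878  0.32802952] 37.5 [ 1.28292278  0.54592161 -1.13284571] 0.03405190316917928
190 4.8059140625
192 5.814143229166667
189 5.5872421875
189 5.035483072916667
```

View pics/n_wrist.png

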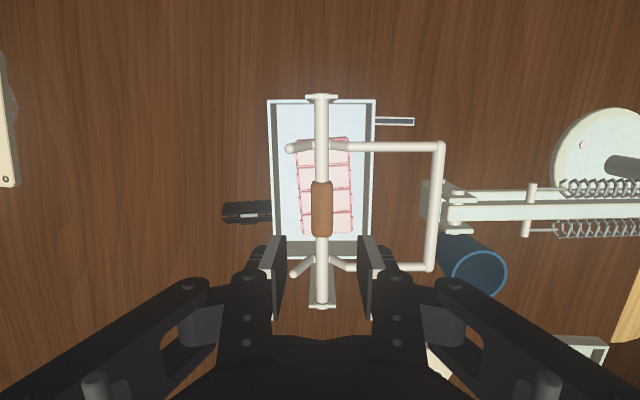

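View pics/n2.png

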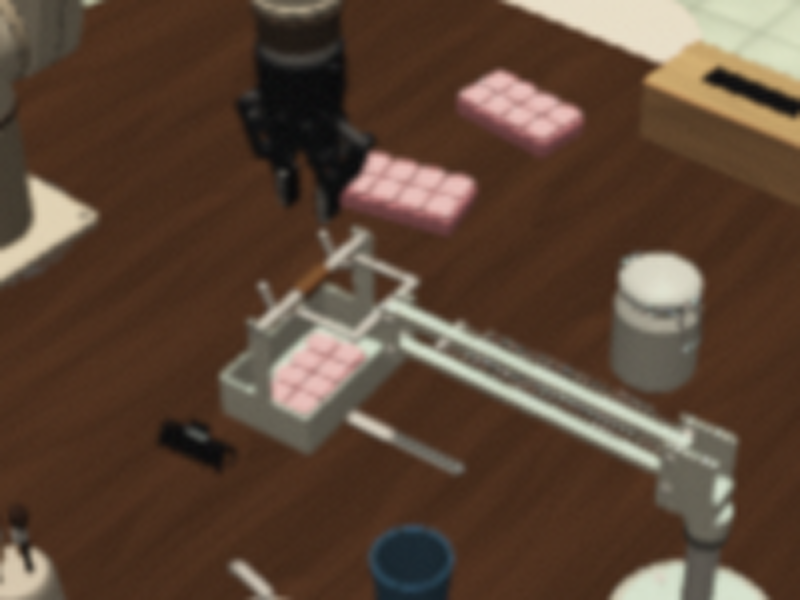

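View pics/n_top.png

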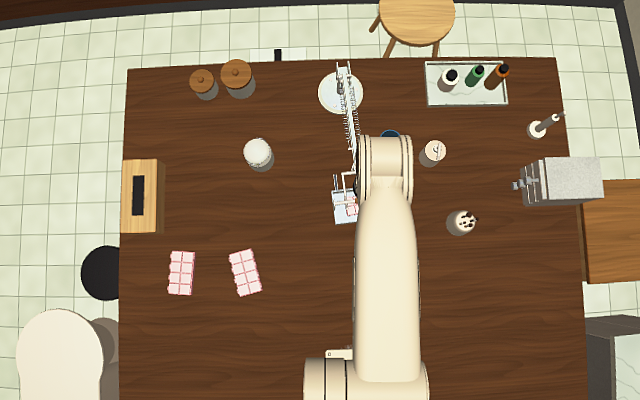

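```bash
python3 - <<'E'
from h import *
np.set_printoptions(precision=4,suppress=True)
for i in range(20): imaging.camera('top')
def grab(): return cv2.cvtColor(imaging.camera('wrist'),cv2.COLOR_RGB2GRAY).astype(np.float32), bot.get_obs()['clock']
a0,_=grab()
def sh(a,b,r): x,y,w,h=r; return np.round(cv2.phaseCorrelate(a[y:y+h,x:x+w],b[y:y+h,x:x+w],cv2.createHanningWindow((w,h),cv2.CV_32F))[0],2)
for i in range(10):
    imaging.camera('scene'); b,t=grab()
    print(round(t,2),'caddy',sh(a0,b,(250,85,200,160)),'clip/bg',sh(a0,b,(60,20,180,250)))
im=imaging.camera('wrist'); cv2.imwrite('pics/o.png',im[:,:,::-1])
E
```

```text
39.25 caddy [-0.  0.] clip/bg [ 0.   -0.01]
39.35 caddy [ 0.05 -0.03] clip/bg [0.1  0.01]
39.45 caddy [ 0.03 -0.02] clip/bg [0.13 0.26]
39.55 caddy [ 0.03 -0.01] clip/bg [0.04 0.12]
39.65 caddy [ 0.03 -0.01] clip/bg [0.12 0.28]
39.75 caddy [0.03 0.  ] clip/bg [0.27 0.1 ]
39.85 caddy [ 0.05 -0.  ] clip/bg [0.23 0.05]
39.95 caddy [0.04 0.01] clip/bg [0.41 0.08]
40.05 caddy [ 0.05 -0.02] clip/bg [0.48 0.05]
40.15 caddy [ 0.05 -0.02] clip/bg [0.41 0.11]
```

View pics/o.png

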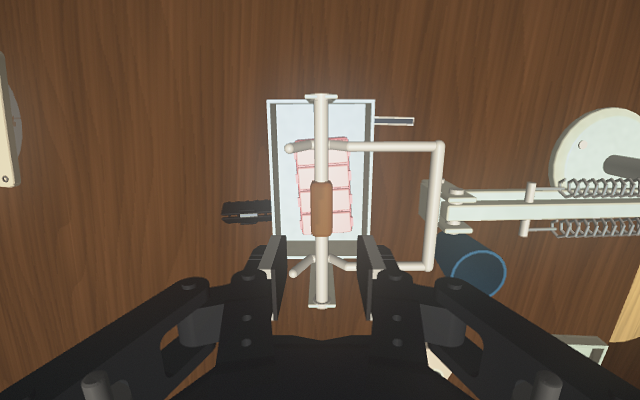

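```bash
python3 - <<'E'
from h import *
np.set_printoptions(precision=4,suppress=True)
W=cam('wrist');p,r,o=tool(); q=lambda u,z:(r.T@(plane(W,u,z)-p))*1000
for n,u,z in [('tip+',(290,148),.240),('tip-',(295,273),.240),('sleeve a',(321,181),.2285),('sleeve b',(321,236),.2285),('bar far',(321,97),.221),('bar near',(321,304),.221)]: print(n,q(u,z))
from workcell import order
order.job_done()
E
```

```text
tip+ [-19.0181 -44.5014  86.826 ]
tip- [-17.6     44.3724  86.8235]
sleeve a [  0.8813 -20.4313  98.3256]
sleeve b [ 0.9554 20.5602 98.3244]
bar far [  0.7693 -76.7345 105.8272]
bar near [  1.0575  82.6293 105.8226]
the job is handed in; nothing more can be done
```

The caddy now hangs from both hooks of the swing arm, and I have handed the job in at about 40 s of the 72 s allowed. No verdict is reported.

**What I did:** I gripped the wooden sleeve and lifted the caddy, which weighs about 6 N. I carried it over the hook tips and lowered the crossbar into both seats. Then I followed the arm's arc slowly down about 87 mm until the force on the tool was close to zero in every axis. Only then did I open the fingers in steps and withdraw straight up.

**Last checks:**
- **Crossbar position:** the middle of the sleeve is within about 0.2 mm of midway between the hooks. The bar is about 19–20 mm behind the tips, against 20 mm nominal. Its direction agrees with the line of the tips to within about 0.02 rad.
- **At rest:** over 1 s after release, the caddy moved no more than about 0.05 px in the wrist camera.
- **Pill organizer and bystanders:** the pill organizer is still in the tray. The things on the shelf look to be where they were; I checked this by eye only.

**What disagreed:**
- **Bar end:** the near end of the bar measured about 6 mm farther out than the far end, probably because my pixel hit the edge of the strap.
- **Side forces:** the bar stuck and slipped in the seats on the way down, giving up to about 4 N on the tool along the arm's length. I evened this out before letting go.
- **Vertical force:** readings before release varied by about ±0.3 N.
- **Wrist images:** the images just after I withdrew differed from one another, but those taken about a second later were still.

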